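# Stage an LED module at the dry box, then crack its stuck lid and hold it ajar

### The job

The spare LED module on the bench is to go into the clear dry box, which may stand open only briefly: so first lay the module flat, lenses up, on the box's loading ledge, between the two black guide rails and behind the two steel stop pins (touching them or a few millimetres clear), and let go of it. Then take the lid by its black handle, pull until its stuck rubber seal lets go, without flinging the lid wide open, and finish while still holding it by the handle, steady, its front edge about 3 cm open, so that a colleague can slip the module in. Leave the heat sink and the roll of tape where they are.

Things in the scene. Friction and masses are not known exactly. Their poses are not given: they have to be found in the camera images.
- led_module: spare LED module: white board 60 x 118 mm with ten clear lenses, 12 mm high (solid to grip over its lower 10 mm), 0.09 to 0.15 kg, lying lenses up on the bench. Origin: centre of its underside; x across the 60 mm width (grip across it, at the middle), y along the length, z up. Either way round is the same. Not the module seen inside the box
- dry_box: clear dry box, grey frame, black gasket, fixed to the bench: 190 x 190 mm, rim 66 mm high. Origin on the bench under its centre, z up, +x towards the lid's hinge, -x towards the opening side with the loading ledge: an aluminium plate from x -212 to -95 mm, 160 mm wide (y), its top 62 mm above the bench
- stage_seat (a point): where the origin of the seated module belongs: on the ledge's top face, 160 mm from the box centre towards -x of the box; axes as the box; the module's length lies along y. Guide rails run along x, inner faces at y = +-62 mm (3 mm play each side), upright for 6 mm, flared outwards up to 13 mm. The closed lid's front edge is 30 mm from the seated module
- stop_pins (a point): midway between the two steel stop pins on the ledge's top face (each 8 mm thick, 10 mm high, 42 mm either side of here along y of the box), 37.5 mm from the seat centre towards -x: their faces are 3.5 mm from a centred module; the fingers pass between them. There is no stop on the side of the box
- lid (a joint): opening angle of the lid, rad: 0 shut, grows as the front edge rises, 1.0 at most. Clear plate 200 x 200 x 10 mm, 0.4 kg. A rubber lip under it grips the rim: breaking free takes 14 to 23 N upward at the handle, falling to nothing by 0.04 rad; past 0.06 rad only weight (3 N). Let go, it drops back to 0.05 rad. Front edge, 204 mm from the hinge axis: 3 cm open at 0.15 rad
- lid_hinge (a point): middle of the lid's hinge axis (along y of the box), 104 mm from the box centre towards +x of the box, 70 mm above the bench; its axes turn with the lid and match the box's when shut
- lid_handle: black bridge handle on the lid: bar 104 mm long (along y of the box), 14 mm wide, 12 mm high, on a post at each end, 80 mm clear between them and 21 mm under the bar. Origin: middle of the bar, 178 mm from the hinge axis towards -x of the box, 107 mm above the bench when shut; axes turn with the lid and match the box's when shut. Pinch across the 14 mm from above
- heatsink: black finned heat sink, 50 x 100 x 28 mm, loose on the bench, to be left alone. Origin: centre of its underside, y along its length. It and the spare module may have swapped places
- tape_black: roll of black tape, 57 mm across, 19 mm high, lying loose on the bench, to be left alone. Origin: centre of its underside

How it is judged:
By the outcome, as a careful person would: the job done as asked, in the order asked, and still so for the second after the job is handed in, while the arm keeps its last pose, push and grip.
It also fails if it takes over 48 s, if anything falls off the work surface, if the arm or the gripper's body presses on something with over 40 N, if the wrist force passes 120 N, or if a joint passes its speed limit or range.

### The arm

A 6-joint arm with a two-finger parallel gripper is mounted at the origin on the work surface; the furniture and walls round the work are solid. World frame = base frame: x ahead of the robot, y to its left, z up, the work surface at z = 0. Lengths are in m, angles in degrees, forces in N, time in s.
With the tool pointing down it reaches from about 0.275 to 0.75 m from the base axis. Payload 10.2 kg.
Tool frame: the origin (TCP) lies at the very end of the fingers, on their centre line; the grasp point (between the pads) lies 19 mm behind it; z points along the fingers, y is the line along which they close (so a half turn about z gives the same grasp; the last joint's range is limited). The gripper opens to 85 mm and grips with 20 to 120 N. Pads are 22 mm wide; open, the fingers measure 114 mm over their backs; the gripper's body (76 mm by 85 mm) begins 54 mm behind the grasp point. The pads swing forward as they close: fully open they stand 13 mm farther back than shut.
Start: joints at [-87.743, 17.928, 85.812, -0, 76.261, -12.8], TCP at [0.136, -0.507, 0.231] pointing down, gripper open.
Joint ranges: [-168.41, 168.41], [-55.51, 124.54], [10.69, 146.95], [-70.63, 250.63], [1, 178], [-165.06, 165.06]. Speed limits (degrees/s): [136.94, 136.94, 172.46, 180, 180, 180].

### API

Orientations are given as [roll, pitch, yaw] about the fixed x, y, z axes, in that order (R = Rz(yaw) Ry(pitch) Rx(roll)).
In Python, from rig import * gives the robot as it stands.
- The arm moves only by the tool move_arm, never from a script. Its argument "series" is a list of rows, each a list of 6 numbers: the shift along the world's x, y, z as a fraction of full scale, then the turn, a rotation vector about the world's x, y, z as a fraction of full scale. A call has 1 to 20 rows; each row shifts and turns the commanded pose from where the row before left it; what a row does not reach is not made up. Full scale, the value 1, is 40 mm for a shift and 5 degrees for a turn. A row lasts 1/10 s, in which the tool goes at most 50 mm and 8.59 degrees, less where a joint would pass 70% of its speed; a pose out of reach is approached as far as the arm can. A call with a number of a shift or a turn outside -1 to 1 is refused whole. A call with a gripper value outside its range is refused whole. "hand" is the opening, from -1 (shut) to 1 (fully open), so that 0 is half open, set as the call begins (left out, the last holds). The fingers move at their own pace and stop on an object; "grip_force" is the grip in N (left out, the last holds). Time passes only in rows, so rows that do not move let the fingers close. It gives the time, the measured TCP pose, the force, the opening and the grip force at its end, in the units of the state.
- get_obs(): the state, without advancing time (a new reading comes with each control period).
- capture(name): name is "scene" or "top"; returns the picture (480x640x3 uint8, red, green, blue); there is no depth.
- get_calibration(name): a dict with "fx", "fy", "cx", "cy" (pixels), "extrinsics" (4x4, takes a point from world to camera coordinates). Camera axes: x right, y down, z forward; pixel columns grow to the right and rows downward; lengths in m; the calibration is good to about 2 mm. A picture is of the moment at which its call begins. get_calibration takes no time and is no camera call.
- hand_in(): hands the job in; it is judged then, once.
The state is a dict: "time_s": time; "joint_pos": joint angles; "dq": joint speeds; "tau": joint torques, N m; "ee_pos": TCP position; "eef_rot": TCP orientation; "wrist_force": force on the tool from outside, world axes, zero at the start; "moment": the same for the moment, N m; "grip_width": finger opening in m; "finger_force": force on a finger pad.
Only numpy, scipy, OpenCV 4.12 (cv2) and the standard library are available. Lean on these libraries where they do the work, as an engineer would, in place of code of your own. Each camera call takes 0.05 s, during which the arm holds its last target. There are 200 camera calls.

## Working session

There is one attempt and no reset: what is moved stays moved. The work goes in short steps, Python scripts to look and compute and a tool call to move; the robot and the scene stay as the last step left them, time stands still between calls to the robot, and variables do not carry over. Pictures are saved under pics/ and viewed, at most 10 in all, crops included, and the job is handed in when it is done.

Besides the shell and the picture viewer there is one more tool, called after ">>>" in YAML: its name, and indented under it one key for each argument. move_arm: Moves the arm, as the interface text tells. Its arguments: {"type":"object","properties":{"series":{"type":"array"},"hand":{"type":"number"},"grip_force":{"type":"number"}},"required":["series"]}

```bash
mkdir -p pics
python3 - <<'E'
from rig import *
import cv2
for n in("scene","top"):
    im=capture(n); cv2.imwrite(f"pics/{n}0.png",im[:,:,::-1])
    c=get_calibration(n); print(n,c)
print(get_obs())
E
```

```text
scene {'fx': 540.0696664939495, 'fy': 540.0696664939495, 'cx': 317.2344636630573, 'cy': 244.38883639344516, 'extrinsics': array([[-0.58447278, -0.81141041, -0.00217225,  0.09314731],
       [-0.42819638,  0.31070895, -0.84859166,  0.31739889],
       [ 0.68923104, -0.49504858, -0.52904392,  0.92206467],
       [ 0.        ,  0.        ,  0.        ,  1.        ]])}
top {'fx': 500.8425013813767, 'fy': 500.8425013813767, 'cx': 320.22225751086705, 'cy': 245.79241525527257, 'extrinsics': array([[-0.01889354, -0.99981891,  0.00227846, -0.1735161 ],
       [-0.9897622 ,  0.01838095, -0.14153776,  0.45894228],
       [ 0.14147024, -0.00492928, -0.98993024,  0.95175091],
       [ 0.        ,  0.        ,  0.        ,  1.        ]])}
{'time_s': 0.1, 'joint_pos': array([-8.77408060e+01,  1.79538199e+01,  8.58486157e+01,  6.67678169e-04,
        7.62586497e+01, -1.27998448e+01]), 'dq': array([-0.01795255, -0.171043  , -0.02527617, -0.04458382,  0.06279475,
       -0.08303226]), 'tau': array([ 3.72874812e-03, -4.12895072e+01, -2.60142320e+01, -2.21240443e-04,
        3.02762986e-03, -1.39834862e-05]), 'ee_pos': array([ 0.13638522, -0.50675388,  0.23082073]), 'eef_rot': array([-1.79940576e+02, -1.41654564e-02,  1.50588725e+01]), 'wrist_force': array([ 0.0942001 , -0.03594923, -0.30829778]), 'moment': array([-0.05314523,  0.01281528,  0.01751956]), 'finger_force': 0.0, 'grip_width': 0.0854317921023685}
```

View pics/top0.png

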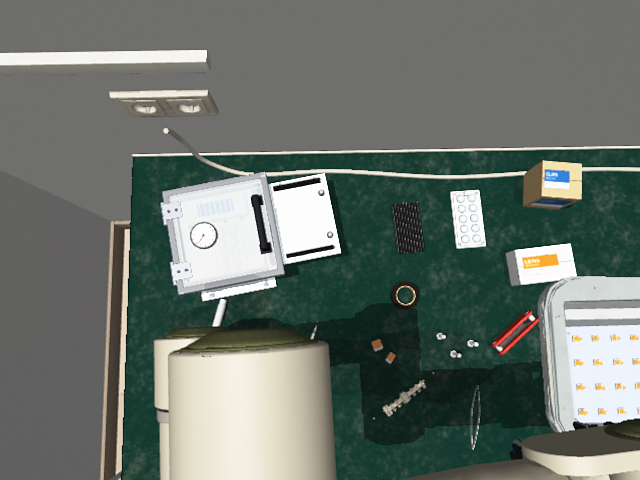

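View pics/scene0.png

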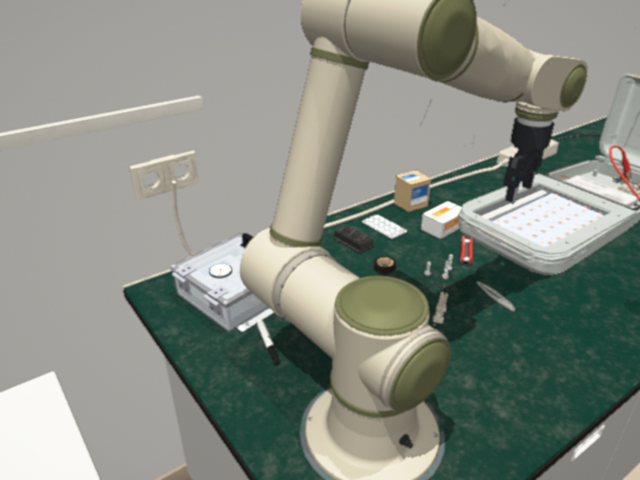

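The top view shows the white module at about (468,219), the heat sink at (408,228), the tape at (405,294), and the box at about (222,234) with its ledge to the right, pins at (322,192) and (330,234), and handle near (261,223). I'll zoom in to get exact pixels.

Run:
```python
import cv2
im=cv2.imread("pics/top0.png")
a=cv2.resize(im[165:300,155:350],None,fx=4,fy=4,interpolation=cv2.INTER_CUBIC)
cv2.imwrite("pics/cropA.png",a)
g=im[180:260,440:495]; m=(g.min(2)>120).astype('uint8')
m=cv2.morphologyEx(m,cv2.MORPH_CLOSE,cv2.getStructuringElement(2,(9,9)))
c=max(cv2.findContours(m,0,1)[0],key=cv2.contourArea)
print(cv2.contourArea(c),cv2.boxPoints(cv2.minAreaRect(c))+[440,180], c.reshape(-1,2).mean(0)+[440,180])
```

```text
1647.0 [[449.36585426 191.29268456]
 [479.32926559 187.96341515]
 [485.76828766 245.91462708]
 [455.80487442 249.24389648]] [467.51785714 218.92261905]
```

View pics/cropA.png

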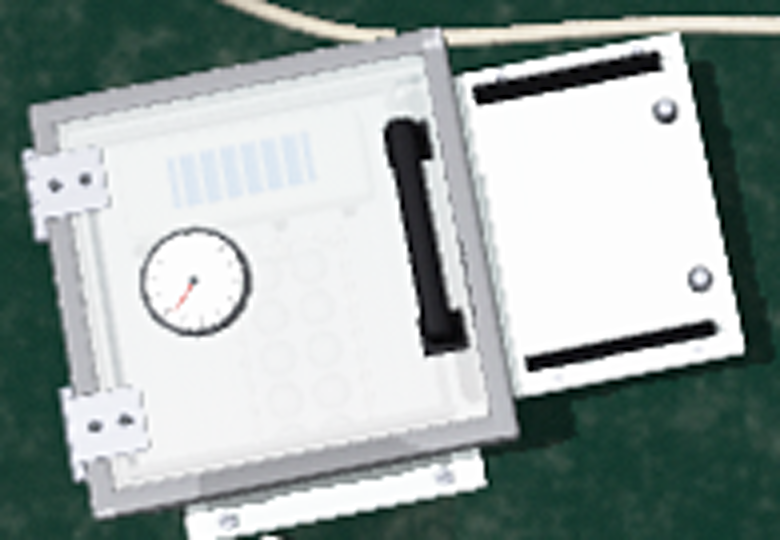

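```bash
cat > h.py <<'E'
import numpy as np
from scipy.optimize import least_squares
def proj(c,P):
    P=np.asarray(P,float);E=c["extrinsics"];q=P@E[:3,:3].T+E[:3,3]
    return q[:,:2]/q[:,2:]*[c["fx"],c["fy"]]+[c["cx"],c["cy"]]
def place(p,L):
    a=np.radians(p[2]);L=np.asarray(L,float)
    R=np.array([[np.cos(a),-np.sin(a),0],[np.sin(a),np.cos(a),0],[0,0,1]])
    return L@R.T+[p[0],p[1],0]
def fit(c,L,uv,p0,fs=1.):
    s=[1,1,100]
    r=least_squares(lambda p:(proj(c,place(np.array(p)*s,L))-uv).ravel(),np.array(p0)/s,loss='soft_l1',f_scale=fs)
    return r.x*s,(proj(c,place(r.x*s,L))-uv)
E
python3 - <<'E'
from h import *; from rig import *
c=get_calibration("top"); np.set_printoptions(precision=4,suppress=True)
A=np.array([[665,108],[700,277],[682,33],[745,352],[440,30],[517,437],[406,122],[444,338]])
uv=(A+.5)/4-.5+[155,165]
L=np.array([[-197.5,-42,72],[-197.5,42,72],[-212,-80,62],[-212,80,62],[-100,-100,76],[-100,100,76],[-74,-50,113],[-74,50,113]])/1e3
p,r=fit(c,L,uv,[.5,.15,100]);print("box",p,r)
print("seat",place(p,[[-.16,0,.062]]),"handle",place(p,[[-.074,0,.107]]),"hinge",place(p,[[.104,0,.07]]))
M=np.array([[-30,59,10],[-30,-59,10],[30,-59,10],[30,59,10]])/1e3
uv=np.array([[449.4,191.3],[479.3,188],[485.8,245.9],[455.8,249.2]])
for L in (M[[0,3,2,1]],M[[1,0,3,2]],M):
    for y in (0,90,180):
        p,r=fit(c,L,uv,[.45,-.3,y])
        if abs(r).max()<3: print("mod",p,r)
E
```

```text
box [  0.4777   0.0011 100.3792] [[ 0.2479  0.1123]
 [ 0.3253  0.2479]
 [-0.6088  0.0603]
 [ 0.4444  0.1777]
 [ 0.6919  0.0294]
 [ 1.1423  0.2323]
 [-1.9116 -0.0959]
 [-1.3986 -1.0468]]
seat [[ 0.5065 -0.1563  0.062 ]] handle [[ 0.4911 -0.0717  0.107 ]] hinge [[0.459  0.1034 0.07  ]]
mod [  0.5095  -0.4821 -86.733 ] [[ 0.1819 -0.0839]
 [-0.5836  1.0659]
 [-0.0243  0.0829]
 [ 0.3658 -0.9875]]
mod [  0.5095  -0.4821 273.267 ] [[ 0.1819 -0.0839]
 [-0.5836  1.0659]
 [-0.0243  0.0829]
 [ 0.3658 -0.9875]]
mod [  0.5095  -0.4821 273.267 ] [[ 0.1819 -0.0839]
 [-0.5836  1.0659]
 [-0.0243  0.0829]
 [ 0.3658 -0.9875]]
```

>>> move_arm:
  series:
    - [0.4,0.03,0,0,0,-0.1]
    - [0.8,0.05,0,0,0,-0.2]
    - [0.8,0.05,0,0,0,-0.2]
    - [0.8,0.05,0,0,0,-0.2]
    - [0.8,0.05,0,0,0,-0.2]
    - [0.8,0.05,0,0,0,-0.2]
    - [0.8,0.05,-0.3,0,0,-0.2]
    - [0.8,0.05,-0.4,0,0,-0.2]
    - [0.8,0.05,-0.5,0,0,-0.2]
    - [0.8,0.05,-0.5,0,0,-0.2]
    - [0.8,0.05,-0.5,0,0,-0.2]
    - [0.7,0.05,-0.5,0,0,-0.2]
    - [0,0.03,0,0,0,-0.1]
    - [0,0,0,0,0,0]
  hand: 1

```text
time_s: 1.5
ee_pos: [0.5003, -0.4822, 0.1225]
eef_rot: [-179.9, 0.1, 3.1]
wrist_force: [0.6, -0.2, 0.5]
grip_width: 0.0857
finger_force: 0.0
```

>>> move_arm:
  series:
    - [0.23,0,-0.5,0,0,0]
    - [0,0,-0.5,0,0,0]
    - [0,0,-0.5,0,0,0]
    - [0,0,-0.3,0,0,0]
    - [0,0,0,0,0,0]
    - [0,0,0,0,0,0]

```text
time_s: 2.1
ee_pos: [0.5095, -0.4833, 0.0526]
eef_rot: [179.9, -0.1, 3.0]
wrist_force: [-1.1, -0.6, 0.4]
grip_width: 0.0854
finger_force: 0.0
```

Run:
```python
from rig import *
import cv2,numpy as np
a=capture("top")[170:270,430:510,::-1]; b=capture("scene")[190:260,320:440,::-1]
a=cv2.resize(a,None,fx=5,fy=5,interpolation=2);b=cv2.resize(b[:, 20:],(400,280),interpolation=2)
b=cv2.copyMakeBorder(b,0,220,0,0,0);cv2.imwrite("pics/near.png",np.hstack([a,b]));print(get_obs()["ee_pos"])
```

```text
[ 0.50981363 -0.48325364  0.05293189]
```

View pics/near.png

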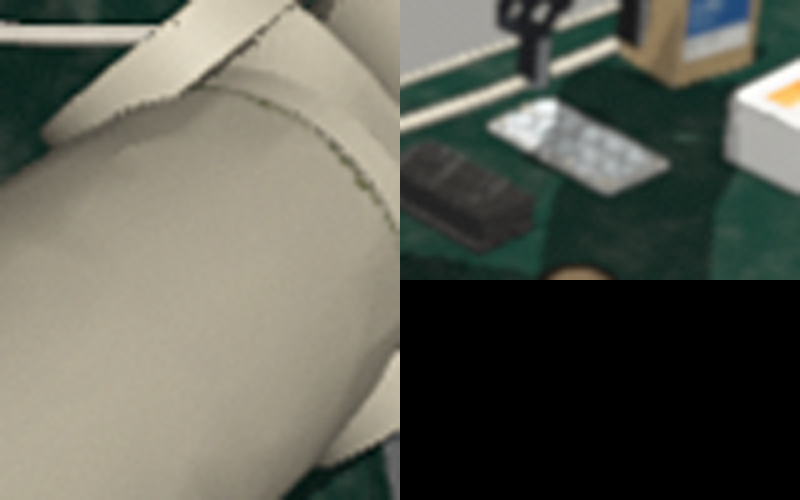

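The near view: the arm hides the module in the top view. The scene view shows the module's corners at crop (488,126), (545,95), (668,163), (608,195), with fingertips at (538,80) and (630,40). I'll check these against the fit.

Run:
```python
from h import *; from rig import *
np.set_printoptions(precision=4,suppress=True)
c=get_calibration("scene")
uv=lambda A:(np.array(A)-[400,0]+.5)/4-.5+[340,190]
pm=[.5095,-.4821,93.3]
L=np.array([[30,59,10],[30,-59,10],[-30,-59,10],[-30,59,10]])/1e3
q=proj(c,place(pm,L)); print((q+.5-[340,190])*4+[400,0])
m=uv([[608,195],[488,126],[545,95],[668,163]])
for L2 in (L,L[[1,2,3,0]],L[[2,3,0,1]],L[[3,0,1,2]]):
    for a in (0,90):
        p,r=fit(c,L2,m,[.51,-.48,a]); 
        if abs(r).max()<3:print(p,r)
T=np.array([[43,0,65],[-43,0,65],[57,0,65],[-57,0,65]])/1e3
print((proj(c,place([.5098,-.4833,93],T))+.5-[340,190])*4+[400,0])
```

```text
[[609.1716 182.5987]
 [488.9615 116.2136]
 [549.757   90.5396]
 [670.5608 154.1447]]
[ 0.5003 -0.472  93.8845] [[-0.0361 -0.6702]
 [-0.6129 -0.1359]
 [ 0.3169  1.0168]
 [ 0.2659  0.0187]]
[ 0.5003 -0.472  93.8845] [[-0.0361 -0.6702]
 [-0.6129 -0.1359]
 [ 0.3169  1.0168]
 [ 0.2659  0.0187]]
[  0.5003  -0.472  -86.1155] [[-0.0361 -0.6702]
 [-0.6129 -0.1359]
 [ 0.3169  1.0168]
 [ 0.2659  0.0187]]
[  0.5003  -0.472  -86.1155] [[-0.0361 -0.6702]
 [-0.6129 -0.1359]
 [ 0.3169  1.0168]
 [ 0.2659  0.0187]]
[[539.017   83.1346]
 [628.5858  46.1049]
 [523.9019  89.3835]
 [642.6541  40.2887]]
```

>>> move_arm:
  series:
    - [-0.05,0.03,-0.35,0,0,0]
    - [0,0,-0.35,0,0,0]
    - [0,0,-0.35,0,0,0]
    - [0,0,-0.25,0,0,0]
    - [0,0,-0.07,0,0,0]
    - [0,0,0,0,0,0]

```text
time_s: 2.8
ee_pos: [0.5075, -0.4813, -0.0041]
eef_rot: [-180.0, 0.0, 3.1]
wrist_force: [0.4, 1.0, 1.0]
grip_width: 0.0854
finger_force: 0.0
```

>>> move_arm:
  series:
    - [0,0,0,0,0,0]
    - [0,0,0,0,0,0]
    - [0,0,0,0,0,0]
    - [0,0,0,0,0,0]
    - [0,0,0,0,0,0]
    - [0,0,0,0,0,0]
    - [0,0,0,0,0,0]
    - [0,0,0,0,0,0]
  hand: -1
  grip_force: 40

```text
time_s: 3.6
ee_pos: [0.508, -0.482, -0.0023]
eef_rot: [179.9, -0.1, 3.1]
wrist_force: [-0.3, 0.8, 6.1]
grip_width: 0.0585
finger_force: 44.0
```

>>> move_arm:
  series:
    - [0,0,0.15,0,0,0]
    - [0,0,0.4,0,0,0]
    - [0,0,0.6,0,0,0]
    - [0,0,0.8,0,0,0]
    - [0,0,0.8,0,0,0]
    - [0,0,0.5,0,0,0]
    - [0,0,0.25,0,0,0]
    - [0,0,0,0,0,0]
    - [0,0,0,0,0,0]
    - [0,0,0,0,0,0]

```text
time_s: 4.6
ee_pos: [0.5072, -0.4809, 0.1349]
eef_rot: [-179.9, 0.1, 3.1]
wrist_force: [-0.2, -0.3, -1.4]
grip_width: 0.0585
finger_force: 43.3
```

Run:
```python
from rig import *
import cv2,numpy as np
b=capture("scene")[:,:,::-1]; cv2.imwrite("pics/held_full.png",b)
from h import proj
o=get_obs();c=get_calibration("scene");u=proj(c,[o["ee_pos"]])[0];print(u,o["ee_pos"],o["wrist_force"])
x,y=(u-[60,45]).astype(int);print(x,y)
cv2.imwrite("pics/held.png",cv2.resize(b[y:y+90,x:x+120],None,fx=6,fy=6,interpolation=2))
```

```text
[387.31454373 182.86283307] [ 0.50727487 -0.48098682  0.13504737] [ 0.4775209   0.43425629 -0.69280681]
327 137
```

View pics/held.png

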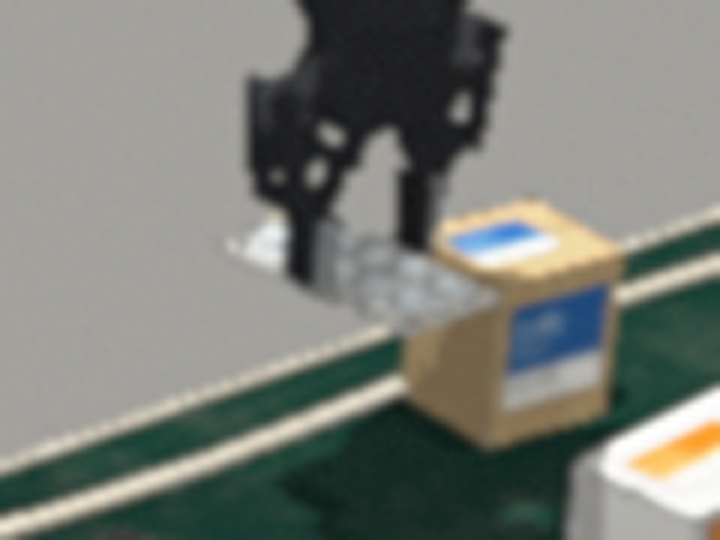

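The module is held level. Its corners are at crop left (228,248), bottom (410,335) and right (500,297), and the near finger is at about (303,280). Next I'll estimate its offset along its length.

Run:
```python
from h import *; from rig import *
np.set_printoptions(precision=4,suppress=True)
c=get_calibration("scene");z=.135
uv=lambda A:(np.array(A)+.5)/6-.5+[327,137]
for zt in (.010,.014):
  L=np.array([[30,-59,0],[30,59,0],[-30,59,0]])/1e3; 
  for k in (0,):
    P=L+[0,0,z+zt]
    q=proj(c,place([.5073,-.481,93.1],P)); print((q+.5-[327,137])*6)
  p,r=fit(c,P,uv([[228,248],[410,330],[500,297]]),[.5073,-.481,93.1]); print(p,r.ravel())
# finger at +y side pad edges (22 mm wide), near face at module long edge
F=np.array([[32,-11,0],[32,11,0],[45,11,0]])/1e3+[0,0,z+.004]
print((proj(c,place([.5073,-.481,93.1],F))+.5-[327,137])*6)
```

```text
[[225.3169 232.1996]
 [415.3268 322.6567]
 [512.0346 284.0284]]
[ 0.4993 -0.4723 91.7089] [-0.8938 -1.1317 -0.1847  0.7765  1.4844 -0.0628]
[[225.7063 224.0311]
 [416.0305 314.164 ]
 [512.8678 275.67  ]]
[ 0.4933 -0.4667 91.4645] [-0.9521 -1.2577 -0.1901  0.7984  1.6597 -0.0482]
[[296.0627 281.4414]
 [331.3678 298.4094]
 [309.9278 306.689 ]]
```

>>> move_arm:
  series:
    - [0,0.3,0,0,0,0.11]
    - [0,0.6,0,0,0,0.11]
    - [0,0.75,0,0,0,0.11]
    - [0,0.75,0,0,0,0.11]
    - [0,0.75,0,0,0,0.11]
    - [0,0.75,0,0,0,0.11]
    - [0,0.75,0,0,0,0.11]
    - [0,0.75,0,0,0,0.11]
    - [0,0.75,0,0,0,0.11]
    - [0,0.75,0,0,0,0.11]
    - [0,0.6,0,0,0,0.11]
    - [0,0.4,0,0,0,0.11]
    - [-0.02,0.22,0,0,0,0.13]
    - [0,0,0,0,0,0]
    - [0,0,0,0,0,0]
    - [0,0,0,0,0,0]

```text
time_s: 6.25
ee_pos: [0.5068, -0.1575, 0.1364]
eef_rot: [180.0, -0.0, 10.2]
wrist_force: [0.1, 0.1, -1.1]
grip_width: 0.0586
finger_force: 43.3
```

Run:
```python
from rig import *
import cv2,numpy as np
a=capture("scene")[200:320,150:350,::-1];b=capture("top")[150:300,200:400,::-1]
o=get_obs();print(o["ee_pos"],o["eef_rot"],o["wrist_force"])
cv2.imwrite("pics/seat.png",np.vstack([cv2.resize(a,(500,300),interpolation=2),cv2.resize(b,(500,375),interpolation=2)[:300]]))
```

```text
[ 0.5067537  -0.15729432  0.13641171] [1.79997385e+02 2.14185607e-03 1.02485015e+01] [-0.46357333 -0.09736991 -1.38535985]
```

View pics/seat.png

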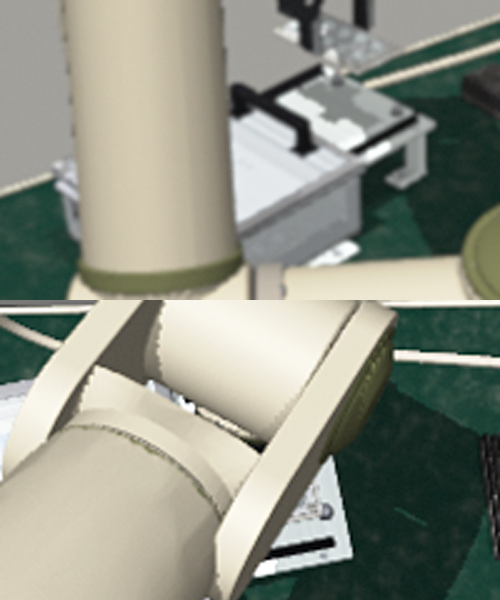

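The scene view shows the ledge clearly, with the module hovering above it between the rails. I'll lower to just above the rails and check.

>>> move_arm:
  series:
    - [0,0.02,-0.3,0,0,0.02]
    - [0,0,-0.4,0,0,0]
    - [0,0,-0.4,0,0,0]
    - [0,0,-0.23,0,0,0]
    - [0,0,0,0,0,0]
    - [0,0,0,0,0,0]

```text
time_s: 6.95
ee_pos: [0.5069, -0.1559, 0.0835]
eef_rot: [180.0, -0.0, 10.4]
wrist_force: [-0.1, -0.0, -0.8]
grip_width: 0.0586
finger_force: 43.3
```

Run:
```python
from rig import *
import cv2,numpy as np
a=capture("scene")[205:280,240:340,::-1]
o=get_obs();print(o["ee_pos"],o["eef_rot"],o["wrist_force"])
cv2.imwrite("pics/seat2.png",cv2.resize(a,(800,600),interpolation=2))
```

```text
[ 0.50709967 -0.15600007  0.08381729] [ 1.79961289e+02 -4.57381419e-02  1.04049068e+01] [ 0.07573326  0.5911646  -1.20119348]
```

View pics/seat2.png

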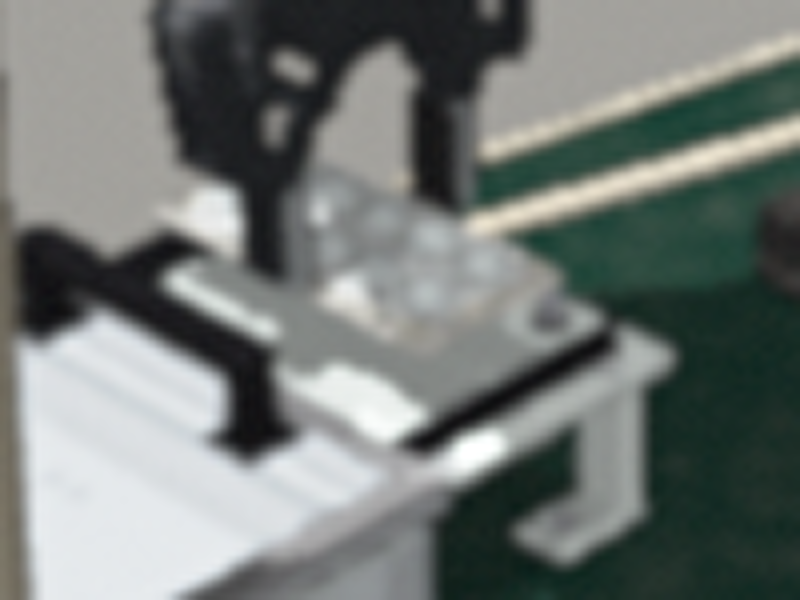

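Run:
```python
from h import *; from rig import *
np.set_printoptions(precision=1,suppress=True)
c=get_calibration("scene");b=[.4777,.0011,100.38]
f=lambda p,L:(proj(c,place(p,np.array(L)/1e3))+.5-[240,205])*8
print("rail +y inner base",f(b,[[-205,62,62],[-110,62,62]]),"ledge corner",f(b,[[-212,80,62]]),"pins base",f(b,[[-197.5,42,72],[-197.5,-42,72]]))
print("handle bar ends top near",f(b,[[-74,52,113],[-74,-52,113]]),"lid corner",f(b,[[-100,100,76]]))
for z in (79,83.5,86): print(z,"module top corners L,near,right",f([.507,-.156,100.4],[[30,-59,z+10],[30,59,z+10],[-30,59,z+10]]))
```

```text
rail +y inner base [[620.7 334.8]
 [392.9 461.4]] ledge corner [[680.  347.8]] pins base [[555.9 292.1]
 [365.6 195.5]]
handle bar ends top near [[269.1 347.7]
 [ 30.4 216.7]] lid corner [[459.  486.3]]
79 module top corners L,near,right [[162.5 208.5]
 [431.5 351.4]
 [576.6 273.3]]
83.5 module top corners L,near,right [[161.7 195.8]
 [431.1 338.2]
 [576.5 260.3]]
86 module top corners L,near,right [[161.2 188.7]
 [430.9 330.9]
 [576.5 253.1]]
```

Predicted and observed corners agree within about 2 mm, with the module's underside roughly 5 mm below the TCP. I'll lower it to contact.

>>> move_arm:
  series:
    - [0,0,-0.2,0,0,0]
    - [0,0,-0.15,0,0,0]
    - [0,0,-0.05,0,0,0]
    - [0,0,0,0,0,0]

```text
time_s: 7.4
ee_pos: [0.5066, -0.1557, 0.0669]
eef_rot: [-180.0, 0.0, 10.4]
wrist_force: [0.0, 0.2, -0.9]
grip_width: 0.0588
finger_force: 43.3
```

>>> move_arm:
  series:
    - [0,0,-0.03,0,0,0]
    - [0,0,-0.03,0,0,0]
    - [0,0,0,0,0,0]

```text
time_s: 7.7
ee_pos: [0.5067, -0.1558, 0.0648]
eef_rot: [-180.0, 0.0, 10.4]
wrist_force: [0.0, 0.1, -1.0]
grip_width: 0.0586
finger_force: 43.3
```

>>> move_arm:
  series:
    - [0,0,-0.03,0,0,0]
    - [0,0,-0.03,0,0,0]
    - [0,0,0,0,0,0]

```text
time_s: 8.0
ee_pos: [0.5067, -0.1558, 0.0623]
eef_rot: [-180.0, 0.0, 10.4]
wrist_force: [0.7, -1.3, -1.1]
grip_width: 0.0581
finger_force: 43.3
```

>>> move_arm:
  series:
    - [0,0,-0.03,0,0,0]
    - [0,0,-0.03,0,0,0]
    - [0,0,0,0,0,0]

```text
time_s: 8.3
ee_pos: [0.5067, -0.1557, 0.0599]
eef_rot: [-180.0, 0.0, 10.4]
wrist_force: [0.3, 1.0, -1.2]
grip_width: 0.0585
finger_force: 43.3
```

>>> move_arm:
  series:
    - [0,0,-0.02,0,0,0]
    - [0,0,-0.02,0,0,0]
    - [0,0,0,0,0,0]

```text
time_s: 8.6
ee_pos: [0.5068, -0.1558, 0.0597]
eef_rot: [180.0, -0.0, 10.4]
wrist_force: [-4.9, 2.7, 11.5]
grip_width: 0.0588
finger_force: 44.6
```

>>> move_arm:
  series:
    - [0,0,0.03,0,0,0]
    - [0,0,0,0,0,0]
    - [0,0,0,0,0,0]
    - [0,0,0,0,0,0]
    - [0,0,0,0,0,0]
  hand: 0.7

```text
time_s: 9.1
ee_pos: [0.5067, -0.1558, 0.0596]
eef_rot: [-180.0, 0.0, 10.4]
wrist_force: [0.5, -0.7, -0.0]
grip_width: 0.0728
finger_force: 0.0
```

>>> move_arm:
  series:
    - [0,0,0.1,0,0,0]
    - [0,0,0.3,0,0,0]
    - [0,0,0.6,0,0,0]
    - [0,0,0.8,0,0,0]
    - [0,0,0.6,0,0,0]
    - [0,0,0.3,0,0,0]
    - [0,0,0,0,0,0]
    - [0,0,0,0,0,0]

```text
time_s: 9.9
ee_pos: [0.5064, -0.1556, 0.1669]
eef_rot: [-180.0, 0.1, 10.4]
wrist_force: [0.1, 0.1, -0.3]
grip_width: 0.0727
finger_force: 0.0
```

Run:
```python
from rig import *
import cv2,numpy as np
a=capture("scene")[205:280,240:340,::-1]
o=get_obs();print(o["ee_pos"],o["eef_rot"],o["wrist_force"])
cv2.imwrite("pics/seat3.png",cv2.resize(a,(800,600),interpolation=2))
```

```text
[ 0.50625237 -0.15552322  0.16650229] [-1.79919361e+02  9.63671023e-02  1.04047152e+01] [-0.68908346  0.3884514   0.60078822]
```

View pics/seat3.png

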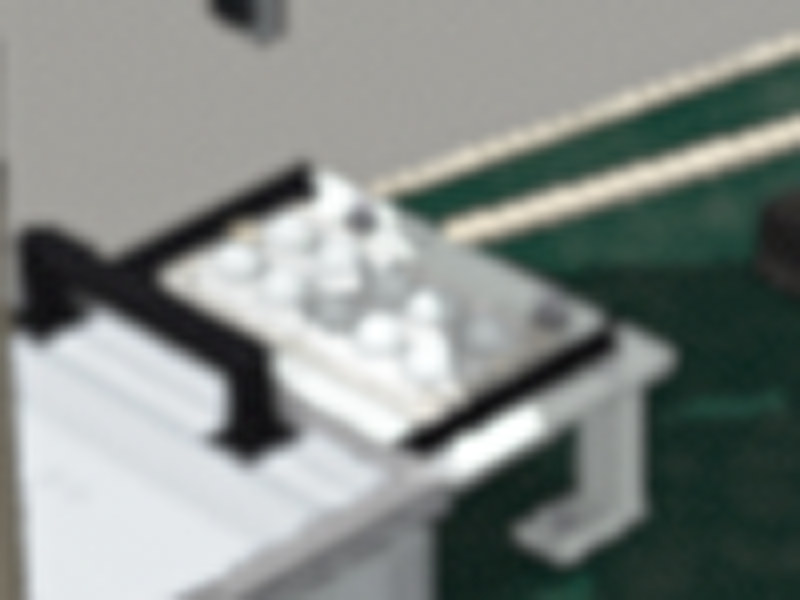

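The module is flat between the rails, behind the pins and released. Now the handle.

>>> move_arm:
  series:
    - [-0.08,0.3,0,0,0,0]
    - [-0.1,0.5,0,0,0,0]
    - [-0.1,0.56,0,0,0,0]
    - [-0.1,0.5,0,0,0,0]
    - [0,0.2,0,0,0,0]
    - [0,0,0,0,0,0]
    - [0,0,0,0,0,0]
  hand: 0

```text
time_s: 10.65
ee_pos: [0.4917, -0.0737, 0.1675]
eef_rot: [180.0, 0.0, 10.4]
wrist_force: [0.7, -0.7, -0.6]
grip_width: 0.0426
finger_force: 0.0
```

Run:
```python
from rig import *
import cv2,numpy as np
a=capture("scene")[180:270,220:340,::-1]
cv2.imwrite("pics/hand.png",cv2.resize(a,(800,600),interpolation=2))
from h import *
np.set_printoptions(precision=1,suppress=True)
c=get_calibration("scene");o=get_obs();e=o["ee_pos"];print(e,o["eef_rot"])
k=800/120
print((proj(c,place([e[0],e[1],100.4],np.array([[21,-11,0],[21,11,0],[-21,11,0],[-21,-11,0]])/1e3+[0,0,e[2]+.001]))+.5-[220,180])*k)
print((proj(c,place([.4777,.0011,100.4],np.array([[-67,52,113],[-81,52,113],[-81,-52,113],[-67,-52,113]])/1e3))+.5-[220,180])*k)
```

```text
[ 0.5 -0.1  0.2] [180.    0.   10.4]
[[181.1 267.6]
 [224.  290.2]
 [319.2 245.5]
 [276.2 223.9]]
[[342.  464.5]
 [373.1 448.3]
 [174.  340. ]
 [143.1 354.6]]
```

View pics/hand.png

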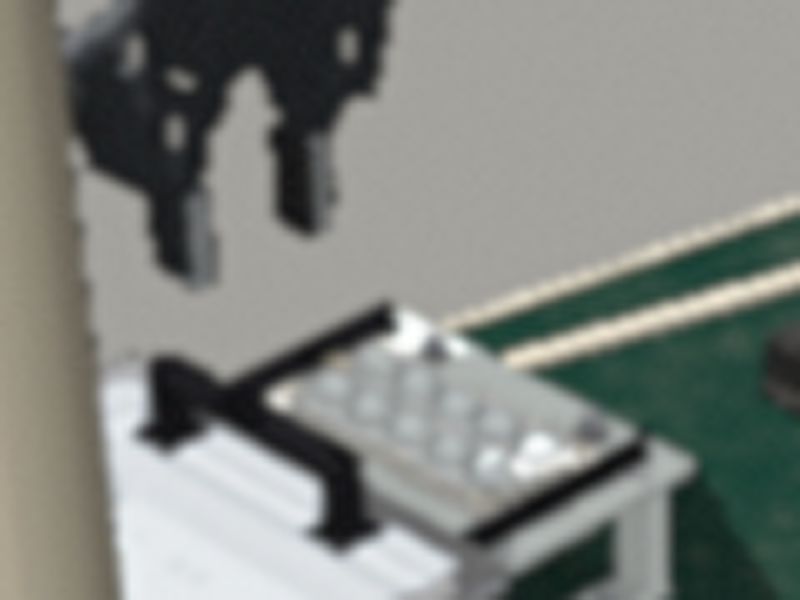

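>>> move_arm:
  series:
    - [0,0,-0.3,0,0,0]
    - [0,0,-0.4,0,0,0]
    - [0,0,-0.4,0,0,0]
    - [0,0,-0.4,0,0,0]
    - [0,0,-0.3,0,0,0]
    - [0,0,-0.11,0,0,0]
    - [0,0,0,0,0,0]

```text
time_s: 11.4
ee_pos: [0.4914, -0.0735, 0.0907]
eef_rot: [-180.0, 0.0, 10.4]
wrist_force: [-0.3, -0.6, 0.0]
grip_width: 0.0427
finger_force: 0.0
```

>>> move_arm:
  series:
    - [0,0,0,0,0,0]
    - [0,0,0,0,0,0]
    - [0,0,0,0,0,0]
    - [0,0,0,0,0,0]
    - [0,0,0,0,0,0]
    - [0,0,0,0,0,0]
  hand: -1
  grip_force: 30

```text
time_s: 12.0
ee_pos: [0.4914, -0.0712, 0.092]
eef_rot: [-179.8, -0.0, 10.4]
wrist_force: [-1.1, 14.7, 5.9]
grip_width: 0.0134
finger_force: 33.0
```

>>> move_arm:
  series:
    - [-0.01,0.04,0.02,0,0,0]
    - [0,0.03,0,0,0,0]
    - [0,0,0,0,0,0]
    - [0,0,0,0,0,0]
  grip_force: 90

```text
time_s: 12.4
ee_pos: [0.4914, -0.0711, 0.0923]
eef_rot: [180.0, -0.0, 10.4]
wrist_force: [1.1, -3.4, -2.8]
grip_width: 0.0119
finger_force: 88.3
```

>>> move_arm:
  series:
    - [0,0,0.03,0,0,0]
    - [0,0,0.03,0,0,0]
    - [0,0.01,0.03,-0.08,-0.015,0]
    - [0,0.01,0.03,-0.08,-0.015,0]
    - [0,0,0,0,0,0]

```text
time_s: 12.9
ee_pos: [0.4913, -0.0703, 0.0967]
eef_rot: [179.1, 0.0, 10.4]
wrist_force: [0.4, -2.7, -0.5]
grip_width: 0.0119
finger_force: 91.2
```

Run:
```python
from rig import *
import cv2,numpy as np
a=capture("scene")[195:270,235:335,::-1]
cv2.imwrite("pics/lid1.png",cv2.resize(a,(800,600),interpolation=2))
o=get_obs();print(o["ee_pos"],o["wrist_force"],o["moment"],o["grip_width"])
```

```text
[ 0.49130881 -0.07020185  0.09697594] [-0.57969091 -4.19994313  0.91648384] [-0.81994471 -0.03245491 -0.09328987] 0.011873359131659603
```

View pics/lid1.png

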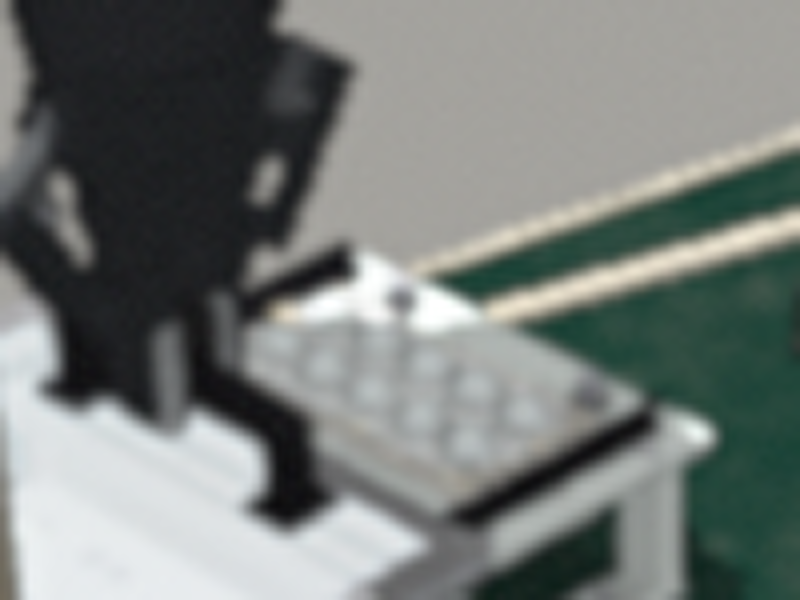

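The fingers straddle the bar (near pad at about (170,380), post foot at about (290,510)). I'll measure the lid's rise numerically by tracking the handle's near post against the earlier picture.

```bash
cat > trk.py <<'E'
import cv2,numpy as np
from h import *
def hp(p,th): # handle-frame point (x,y,z about hinge, shut) turned by th, box pose
    b=[.4777,.0011,100.4];x,y,z=p
    return place(b,[[.104+x*np.cos(th)+z*np.sin(th),y,.07-x*np.sin(th)+z*np.cos(th)]])
def shift(im,c):
    """observed shift (px) of near handle post vs the shut picture, plus expected dv per angle"""
    ref=cv2.cvtColor(cv2.resize(cv2.imread("pics/seat3.png"),(100,75),interpolation=cv2.INTER_AREA),6)
    cur=cv2.cvtColor(np.ascontiguousarray(im[165:290,220:360,::-1]),6)
    x,y,w,h=26,42,13,17   # near post of the handle in ref crop
    k=8;T=cv2.resize(ref[y:y+h,x:x+w],None,fx=k,fy=k,interpolation=2)
    S=cv2.resize(cur,None,fx=k,fy=k,interpolation=2)
    r=cv2.matchTemplate(S,T,cv2.TM_CCOEFF_NORMED);_,s,_,l=cv2.minMaxLoc(r)
    return s,np.array(l)/k+[220,165]-[240+x,205+y]
def expect(c):
    p=(-.178,.046,.03);q0=proj(c,hp(p,0))[0]
    return {t:(proj(c,hp(p,t))[0]-q0).round(2) for t in(0,.02,.03,.05,.1,.13,.15,.17)}
E
python3 - <<'E'
from rig import *
from trk import *
c=get_calibration("scene");print(shift(capture("scene"),c));print(expect(c))
E
```

```text
(0.9582923650741577, array([-0.125, -2.   ]))
{0: array([0., 0.]), 0.02: array([-0.28, -1.22]), 0.03: array([-0.44, -1.82]), 0.05: array([-0.76, -3.02]), 0.1: array([-1.67, -5.97]), 0.13: array([-2.29, -7.69]), 0.15: array([-2.73, -8.82]), 0.17: array([-3.2 , -9.93])}
```

The lid is at about 0.03 rad and follows the hand. I'll continue gently along the arc.

>>> move_arm:
  series:
    - [0,0.005,0.03,-0.08,-0.015,0]
    - [0,0.005,0.03,-0.08,-0.015,0]
    - [0,0.01,0.05,-0.13,-0.025,0]
    - [0,0.01,0.05,-0.13,-0.025,0]
    - [0,0.01,0.05,-0.14,-0.025,0]
    - [-0.01,0.01,0.05,-0.14,-0.025,0]
    - [0,0.01,0.05,-0.15,-0.025,0]
    - [0,0.01,0.05,-0.15,-0.025,0]
    - [0,0.01,0.05,-0.15,-0.025,0]
    - [-0.01,0.01,0.05,-0.15,-0.025,0]
    - [0,0.01,0.04,-0.12,-0.025,0]
    - [0,0.01,0.03,-0.09,-0.02,0]
    - [0,0,0,0,0,0]
    - [0,0,0,0,0,0]

```text
time_s: 14.4
ee_pos: [0.4905, -0.0658, 0.1186]
eef_rot: [171.4, -0.0, 10.4]
wrist_force: [0.2, -6.9, 0.2]
grip_width: 0.012
finger_force: 91.1
```

Run:
```python
from rig import *
from trk import *
c=get_calibration("scene");im=capture("scene");print(shift(im,c));cv2.imwrite("pics/end.png",im[:,:,::-1])
o=get_obs();print(o["ee_pos"],o["eef_rot"],o["wrist_force"],o["moment"],o["grip_width"],o["finger_force"])
```

```text
(0.8971176147460938, array([-2.25 , -8.875]))
[ 0.49049415 -0.06576261  0.11858453] [ 1.71444622e+02 -1.34619284e-02  1.04043764e+01] [ 0.70960956 -5.7854742   0.13889442] [-0.82528531 -0.11862003 -0.09203297] 0.012119173813128969 91.13114476203918
```

>>> move_arm:
  series:
    - [0,0,0,0,0,0]
    - [0,0,0,0,0,0]
    - [0,0,0,0,0,0]
    - [0,0,0,0,0,0]
    - [0,0,0,0,0,0]

```text
time_s: 14.95
ee_pos: [0.4905, -0.0658, 0.1185]
eef_rot: [171.4, -0.0, 10.4]
wrist_force: [0.4, -6.2, -0.3]
grip_width: 0.0118
finger_force: 91.1
```

Run:
```python
from rig import *
from trk import *
im=capture("scene");print(shift(im,None));o=get_obs();print(o["ee_pos"],o["dq"].round(2))
a=cv2.imread("pics/seat3.png");a=cv2.cvtColor(cv2.resize(a,(100,75),interpolation=3),6)[:,55:]
b=cv2.cvtColor(im[205:280,240:340,::-1].copy(),6)[:,55:]
print("module-area diff",np.abs(a.astype(int)-b).mean(),cv2.phaseCorrelate(a.astype(float),b.astype(float)))
print(hand_in())
```

```text
(0.8984200954437256, array([-2.25 , -8.875]))
[ 0.49047373 -0.0657891   0.1185501 ] [ 0.05  0.05  0.06 -0.   -0.    0.06]
module-area diff 13.741333333333333 ((0.4235134387179933, 0.41041980354378893), 0.8602763008501054)
the job is handed in; nothing more can be done
None
```

The job is handed in at about 15 s: the LED module lies flat on the ledge between the rails and behind the pins, released, and the arm holds the lid by its handle, steady at about 0.15 rad (3 cm open).

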